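# Start up the stirring bench in order

## Task

Start up the stirring bench by lightly tapping its switches in this order: first switch on the power block's rocker, then push the pump's round button down until it latches, then switch on the stirrer by its wide rocker. Use the fingertips only, leave the narrow heater rocker off and the dish, mortar and jar where they stand, and finish clear of everything.

Things in the scene. Friction and masses are not known exactly. Their poses are not given: they have to be found in the camera images.
- outlet: Power block: fixed low white box, 90 (x) x 200 (y) x 55 mm high, with three round sockets in a row and one black rocker on its top. Origin: centre of the underside; x and y along its sides, z up. Rocker pivot at x 0, y +65 mm.
- main_rocker (a joint): Swing of the power block's black rocker, 30 mm wide: 0 = off, 0.5 rad = fully on. A shallow V of two 25 mm flats along the unit's x, meeting at the pivot. Off: far (+x) flat level, 4 mm above the casing; near flat rises towards the robot, its end 12 mm higher. Pressing the near flat down to level (4 mm above the casing, soft stop) switches it on (it counts from 0.3 rad); about 2.5 N, no spring, stays where left.
- main_press (a point): Centre of the top of the raised near flat of the power block's rocker, 11 mm nearer the robot than the pivot, about 10 mm above the casing when off. It moves with the rocker.
- pump: Pump: fixed squat grey box, 130 x 130 x 60 mm high, a ribbed motor cylinder lying across its back half (top at 102 mm, front edge at x +2 mm) and one round button on its front half. Origin: centre of the underside; x away from the button's side, z up. Button axis at x -35 mm, y 0.
- pump_button (a joint): Travel of the pump's round grey button, 32 mm across: 0 = off (flat top 75 mm above the bench), 10 mm = fully down. About 2.5 N pushes it; no spring: it stays (latches) where it is left and stops softly at 10 mm.
- pump_press (a point): Centre of the flat top of the pump's button; it moves down with it.
- stirrer: Magnetic stirrer: fixed white box, 160 (x) x 170 (y) x 60 mm high, with a round metal plate 104 mm across (top at 70 mm, centre at x +25 mm) and two black rockers on the deck in front of it, pivots at x -47 mm: the wide one (stirring) at y +45 mm, the narrow one (heater) at y -45 mm. Origin: centre of the underside; z up.
- stir_rocker (a joint): Swing of the stirrer's wide rocker, 36 mm wide: 0 = off, 0.5 rad = fully on. Built and moving like the power block's rocker.
- stir_press (a point): Centre of the top of the raised near flat of the stirrer's wide rocker, 11 mm nearer the robot than the pivot, about 10 mm above the casing when off. It moves with the rocker.
- heat_rocker (a joint): Swing of the stirrer's narrow rocker (heater), 16 mm wide: 0 = off, where it must stay; 0.5 rad = on. Built and moving like the wide one.
- dish: Loose porcelain dish, 80 mm across, 30 mm high, standing on the stirrer's plate. Origin: centre of the underside.
- mortar: Loose porcelain mortar bowl, 90 mm across, 45 mm high, on the bench. Origin: centre of the underside.
- jar: Loose capped amber jar, 50 mm across, 65 mm high, on the bench. Origin: centre of the underside.
Things that resemble listed ones, but are neither listed nor needed, are in the scene too. Leave any blue or purple look-alike of the jar alone.

How it is judged:
By the outcome, as a careful person would: the job done as asked, in the order asked, and still so for the second after the job is handed in, with the robot touching nothing.
It also fails if it takes over 58 s, if anything falls off the work surface, if the arm or the gripper's body presses on something with over 40 N, if the wrist force passes 120 N, or if a joint passes its speed limit or range.

## Robot

A 7-joint arm with a two-finger parallel gripper is mounted at the origin on the work surface. World frame = base frame: x ahead of the robot, y to its left, z up, the work surface at z = 0. Lengths are in mm, angles in degrees, forces in N, time in s.
With the tool pointing down it reaches from about 400 to 875 mm from the base axis. Payload 4.4 kg.
Tool frame: the origin (TCP) lies at the very end of the fingers, on their centre line; the grasp point (between the pads) lies 19 mm behind it (env.grasp_offset is the distance from the TCP to the grasp point, in mm); x points along the fingers, z is the direction in which the jaws open and shut, and the axes are right-handed (so a half turn about x gives the same grasp; the last joint's range is limited). The gripper opens to 85 mm and grips with 20 to 120 N. Pads are 22 mm wide; open, the fingers measure 114 mm over their backs; the gripper's body (76 mm by 85 mm) begins 54 mm behind the grasp point. The pads swing forward as they close: fully open they stand 13 mm farther back than shut.
Start: joints at [65.959, 36.005, 2.206, 86.941, -1.547, 57.084, -1.146], TCP at [225.23, -609.745, 231.313] pointing down, gripper open.
Joint ranges: [-175.42, 175.42], [-21.48, 121.26], [-71.46, 75.88], [10.55, 141.38], [-63.04, 243.04], [13.31, 113.54], [-168.57, 168.57]. Speed limits (degrees/s): [147.25, 147.25, 180, 180, 180, 180, 180].

## Interface

Orientations are given as a 3x3 rotation matrix whose columns are the frame's x, y, z axes.
In Python, from cell import env, optics gives the robot as it stands.
- The arm moves only by the tool drive_tool, never from a script. Its argument "motion" is a list of rows, each an object with "gripper": the finger opening in mm, from 0 to 85.4; "slide": the shift along the tool's x, y, z in units of 200 mm (1.0 is 200 mm), a list of three; "turn": the turn, a rotation vector about the tool's x, y, z in units of pi rad (1.0 is pi rad), a list of three. A call has 1 to 12 rows; each row shifts and turns the commanded pose from where the row before left it, along the tool's axes as they then stand; what a row does not reach is not made up. A row lasts 1/8 s, in which the tool goes at most 62.5 mm and 10.7 degrees, less where a joint would pass 70% of its speed; a pose out of reach is approached as far as the arm can. A call with a number of a shift or a turn outside -1 to 1 is refused whole. A call with a gripper value outside its range is refused whole. The fingers move at their own pace and stop on an object; "grip_force" is the grip in N (left out, the last holds). Time passes only in rows, so rows that do not move let the fingers close. It gives the time, the measured TCP pose, the force and the opening at its end, in the units of the state.
- env.get_state(): the state, without advancing time (a new reading comes with each control period).
- optics.snapshot(name): name is "scene" or "top" or "wrist"; returns the picture (400x640x3 uint8, blue, green, red); there is no depth.
- optics.camera_params(name): a dict with "fx", "fy", "cx", "cy" (pixels), "world_to_cam" (4x4, takes a point from world to camera coordinates); the wrist camera has in their place "tool_from_camera" (4x4, takes a point from camera to tool coordinates, whose origin is the TCP and whose axes are the tool frame's). Camera axes: x right, y up, looking along -z (the intrinsics and any distortion apply to the point x, -y, -z); pixel columns grow to the right and rows downward; lengths in mm; the calibration is good to about 2 mm. The wrist camera is an equidistant fisheye: a pixel r from the principal point sees the ray r / f radians off the axis. A picture is of the moment at which its call begins: read the wrist's pose just before it. camera_params takes no time and is no camera call.
- env.job_done(): hands the job in, once; it reports no verdict.
The state is a dict: "time": time; "joint_positions": joint angles; "qd": joint speeds; "joint_torque": joint torques, N m; "tcp_pos": TCP position; "tool_rot": TCP orientation; "ft_force": force on the tool from outside, world axes, zero at the start; "moment": the same for the moment, N m; "finger_gap": opening from 0.0 (shut) to 1.0 (fully open).
Only numpy, scipy, OpenCV 4.12 (cv2) and the standard library are available. Lean on these libraries where they do the work, as an engineer would, in place of code of your own. Each camera call takes 0.05 s, during which the arm holds its last target.

## Working session

There is one attempt and no reset: what is moved stays moved. The work goes in short steps, Python scripts to look and compute and a tool call to move; the robot and the scene stay as the last step left them, time stands still between calls to the robot, and variables do not carry over. Pictures are saved under pics/ and viewed, and the job is handed in when it is done.

Besides the shell and the picture viewer there is one more tool, called by a JSON object that holds its "fn" and its "kwargs". drive_tool: Moves the arm, as the interface text tells. Its arguments: {"type":"object","properties":{"motion":{"type":"array"},"grip_force":{"type":"number"}},"required":["motion"]}

```bash
mkdir -p pics; python3 - <<'E'
from cell import env, optics
import cv2, json
s=env.get_state(); print(s)
for n in ("scene","top"):
    cv2.imwrite(f"pics/{n}0.png",optics.snapshot(n)); p=optics.camera_params(n); print(n,p)
print(optics.camera_params("wrist"))
E
```

```text
{'time': 0.0, 'joint_positions': array([65.95925785, 36.05815204,  2.20171729, 86.9976101 , -1.54553195,
       57.08241043, -1.14604091]), 'qd': array([ 0.09688804,  0.09182828, -0.00285115,  0.06053951, -0.0358684 ,
       -0.01381754,  0.01241566]), 'joint_torque': array([ 9.69067855e-05, -5.63397968e+01,  1.22665387e+00, -1.93443918e+01,
        1.11046125e-02,  1.05609815e-02,  1.54138445e-05]), 'tcp_pos': array([ 225.00530371, -609.14076757,  230.388466  ]), 'tool_rot': array([[-6.91176573e-04,  9.38058389e-01,  3.46476524e-01],
       [ 1.76329382e-03,  3.46477211e-01, -9.38056732e-01],
       [-9.99998207e-01, -3.74229253e-05, -1.89354949e-03]]), 'ft_force': array([-0.277216  ,  0.68837903, -0.4861102 ]), 'moment': array([ 0.02453752, -0.01758437,  0.04588253]), 'finger_gap': 0.9988934707778288}
scene {'fx': 402.8777439136089, 'fy': 402.8777439136089, 'cx': 322.66170063363734, 'cy': 193.87767081620018, 'world_to_cam': array([[-1.73685761e-01,  9.84680038e-01, -1.54427572e-02,
         8.86448435e+01],
       [-7.32735577e-01, -1.18736982e-01,  6.70074700e-01,
         3.09985
[... 409 characters left out ...]
1, -2.70987802e-02,  1.60867565e-01,
        -5.17461734e+02],
       [-1.61418609e-01, -1.95354448e-02,  9.86692657e-01,
        -8.37895074e+02],
       [ 0.00000000e+00,  0.00000000e+00,  0.00000000e+00,
         1.00000000e+00]])}
{'fx': 309.70691628693146, 'fy': 309.70691628693146, 'cx': 317.70661496756964, 'cy': 200.4953634046562, 'tool_from_camera': array([[-5.02270305e-04,  3.26907222e-01, -9.45056303e-01,
        -1.43335492e+02],
       [ 6.17533412e-04,  9.45056343e-01,  3.26906908e-01,
         8.46735569e+01],
       [ 9.99999683e-01, -4.19408211e-04, -6.76549870e-04,
         2.97711312e-02],
       [ 0.00000000e+00,  0.00000000e+00,  0.00000000e+00,
         1.00000000e+00]])}
```

View pics/scene0.png

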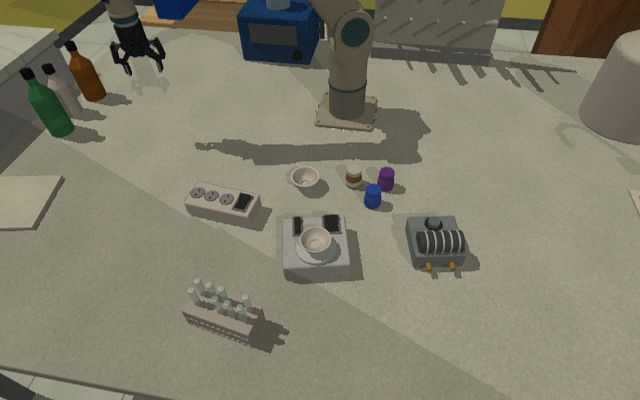

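View pics/top0.png

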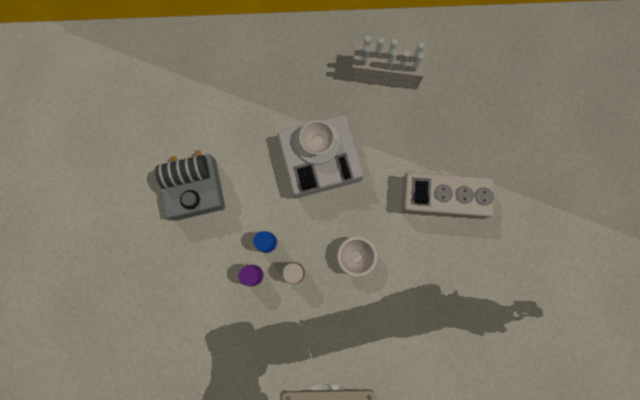

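The top view has the outlet on the right with its rocker at about (422,191), the stirrer in the centre with rockers at (306,177) wide and (345,167) narrow, and the pump on the left with its button at (190,199). Next I'll measure these.

```bash
cat > h.py <<'E'
import numpy as np, cv2
from cell import env, optics
def ray(name,uv):
    p=optics.camera_params(name); M=p["world_to_cam"]
    d=np.array([(uv[0]-p["cx"])/p["fx"],-(uv[1]-p["cy"])/p["fy"],-1.])
    R=M[:3,:3]; return -R.T@M[:3,3], R.T@d
def onz(name,uv,z):
    o,d=ray(name,uv); return o+d*(z-o[2])/d[2]
def proj(name,P):
    p=optics.camera_params(name); c=(p["world_to_cam"]@np.r_[P,1])[:3]
    return np.array([p["cx"]+p["fx"]*c[0]/-c[2], p["cy"]+p["fy"]*c[1]/c[2]])
def wray(uv,tcp,R):
    p=optics.camera_params("wrist"); T=p["tool_from_camera"]
    v=np.array([uv[0]-p["cx"],uv[1]-p["cy"]]); r=np.hypot(*v); th=r/p["fx"]
    u=v/max(r,1e-9); dc=np.array([np.sin(th)*u[0],-np.sin(th)*u[1],-np.cos(th)])
    return tcp+R@T[:3,3], R@T[:3,:3]@dc
def wonz(uv,tcp,R,z):
    o,d=wray(uv,tcp,R); return o+d*(z-o[2])/d[2]
E
python3 - <<'E'
from h import *
for n in ("top","scene"):
    im=cv2.imread(f"pics/{n}0.png")
    g=im.max(axis=2); m=((g<50)*255).astype(np.uint8)
    c,_=cv2.findContours(m,cv2.RETR_EXTERNAL,cv2.CHAIN_APPROX_NONE)
    for k in c:
        a=cv2.contourArea(k)
        if 15<a<900:
            r=cv2.minAreaRect(k); 
            if n=="top" : print(n,a,r, [onz(n,r[0],z).round(1)[:2] for z in (62,68,75)])
            else: print(n,a,np.round(r[0],1),np.round(r[1],1))
im=cv2.imread("pics/top0.png")
a=cv2.resize(im[110:235,140:380],None,fx=3.3,fy=3.3,interpolation=cv2.INTER_CUBIC)
cv2.imwrite("pics/c1.png",a)
cv2.imwrite("pics/c2.png",cv2.resize(im[150:240,380:520],None,fx=5,fy=5,interpolation=cv2.INTER_CUBIC))
E
```

```text
top 79.0 ((190.23077392578125, 199.65383911132812), (16.641006469726562, 19.137157440185547), 33.6900634765625) [array([535.8, 304.6]), array([534.6, 302.5]), array([533.3, 300.1])]
top 275.5 ((420.5, 192.0), (22.0, 15.0), 90.0) [array([ 538.8, -221.6]), array([ 537.6, -220. ]), array([ 536.3, -218.1])]
top 30.5 ((167.61538696289062, 181.42308044433594), (11.371355056762695, 3.882901668548584), 56.3099365234375) [array([580.2, 358.7]), array([578.7, 356.2]), array([577.1, 353.3])]
top 27.5 ((176.67977905273438, 179.8876495361328), (10.493979454040527, 4.027991771697998), 57.9946174621582) [array([583.2, 337.6]), array([581.8, 335.3]), array([580.1, 332.6])]
top 32.0 ((185.20001220703125, 176.90000915527344), (11.627553939819336, 4.0249223709106445), 63.43495178222656) [array([589.8, 317.9]), array([588.2, 315.7]), array([586.5, 313.2])]
top 28.0 ((193.96153259277344, 175.69229125976562), (9.984603881835938, 4.160251617431641), 56.3099365234375) [array([592. , 297.5]), array([590.5, 295.5]), array([588.7, 293.1])]
top 311.5 ((306.1470642089844, 177.58824157714844), (22.55581283569336,
[... 151 characters left out ...]
22.768402099609375, 7.589466571807861), 71.56505584716797) [array([601.2, -49.3]), array([599.6, -48.9]), array([597.8, -48.4])]
top 97.0 ((203.05897521972656, 166.75563049316406), (22.7857666015625, 7.870082855224609), 77.00537872314453) [array([612.8, 276.8]), array([611.1, 274.9]), array([609.1, 272.6])]
scene 15.5 [422.5 250. ] [4. 5.]
scene 39.0 [432.6 225.1] [17.1  9.9]
scene 75.5 [297.5 225. ] [16.  5.]
scene 174.5 [330.9 223. ] [16.1 13.1]
scene 130.0 [242.4 201.2] [10.3 16.7]
scene 118.5 [26.5 73.5] [13.  12.1]
scene 98.0 [47.8 68.6] [11.6 10.7]
scene 561.0 [354.8  32.2] [25. 30.]
scene 25.5 [369.5  14. ] [8. 7.]
scene 74.0 [142.5   2.5] [ 5. 19.]
scene 653.0 [81.6 22.7] [22.6 68. ]
```

View pics/c1.png

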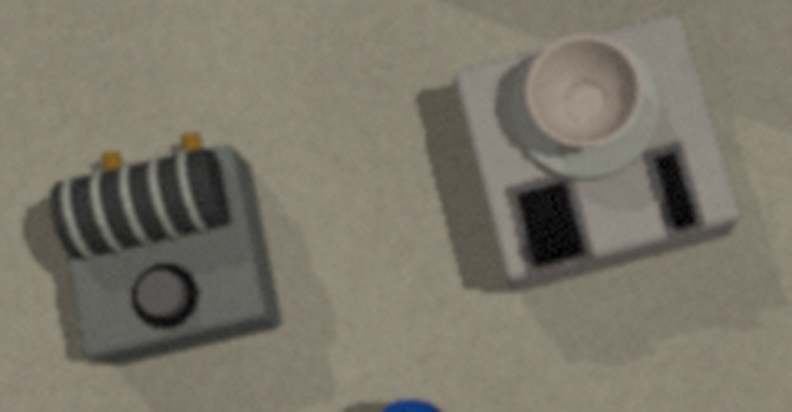

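View pics/c2.png

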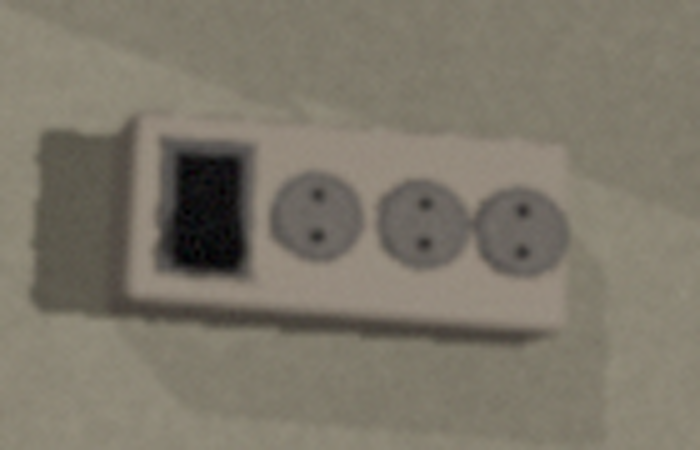

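```bash
python3 - <<'E'
from h import *
def tri(a,b):
    o1,d1=ray("top",a);o2,d2=ray("scene",b)
    A=np.c_[d1,-d2]; t=np.linalg.lstsq(A,o2-o1,rcond=None)[0]
    p,q=o1+d1*t[0],o2+d2*t[1]; return ((p+q)/2).round(1), np.linalg.norm(p-q).round(1)
print("tri",tri((421.3,192),(242.4,201.2)),tri((306.1,177.6),(330.9,223)),tri((343.8,167.5),(297.5,225)))
f=lambda c,o,s:(o[0]+c[0]/s,o[1]+c[1]/s)
# outlet: rocker frame centre and sockets
pts=[onz("top",f(c,(380,150),5),55)[:2] for c in [(317,217),(423,224),(521,232)]]
print("sockets",np.round(pts,1)); d=pts[0]-pts[2]; print("outlet yaw",np.degrees(np.arctan2(-d[0],d[1])))
corn=[onz("top",f(c,(380,150),5),55)[:2] for c in [(135,116),(567,145),(560,333),(127,301)]]
print("outlet corners",np.round(corn,1),"centre",np.mean(corn,0),[np.linalg.norm(corn[i]-corn[i-1]).round(1) for i in range(4)])
d=corn[0]-corn[1];print("yaw",np.degrees(np.arctan2(-d[0],d[1])))
print("rocker frame",onz("top",f((206,206),(380,150),5),57)[:2])
# stirrer
corn=[onz("top",f(c,(140,110),3.3),60)[:2] for c in [(458,72),(680,18),(736,220),(510,280)]]
print("stir corners",np.round(corn,1),"centre",np.mean(corn,0),[np.linalg.norm(corn[i]-corn[i-1]).round(1) for i in range(4)])
for d in (corn[0]-corn[1],corn[3]-corn[2]):print("yaw",np.degrees(np.arctan2(-d[0],d[1])))
a=onz("top",(306.1,177.6),66)-onz("top",(343.8,167.5),66); print(a,np.linalg.norm(a),"yaw",np.degrees(np.arctan2(-a[0],a[1])))
# pump
c=[onz("top",f(c,(140,110),3.3),60)[:2] for c in [(88,355),(275,322)]]
print(np.linalg.norm(c[0]-c[1])); d=c[0]-c[1];print("pump yaw",np.degrees(np.arctan2(-d[0],d[1])),"front mid",np.mean(c,0))
print("button",onz("top",f((163,296),(140,110),3.3),75))
E
```

```text
tri (array([ 539.8, -225.2,   56.6]), np.float64(0.7)) (array([580.1,  36.6,  61.6]), np.float64(1.7)) (array([601.4, -50.7,  61.7]), np.float64(1.4))
sockets [[ 535.4 -275.2]
 [ 530.8 -322.9]
 [ 525.8 -366.7]]
outlet yaw -5.950352822295553
outlet corners [[ 585.2 -195.6]
 [ 565.7 -391.4]
 [ 479.1 -379.7]
 [ 499.  -186.5]] centre [ 532.24992418 -288.29232102] [np.float64(86.7), np.float64(196.8), np.float64(87.4), np.float64(194.2)]
yaw -5.670088815331149
rocker frame [ 541.53983101 -224.66459353]
stir corners [[692.9  99.6]
 [728.2 -60.1]
 [578.7 -93.4]
 [540.6  64.8]] centre [635.11750031   2.71344984] [np.float64(156.2), np.float64(163.6), np.float64(153.2), np.float64(162.8)]
yaw 12.47219087667936
yaw 13.535108545798877
[-21.22685133  87.02505372   0.        ] 89.57644328513364 yaw 13.707724394800039
131.44413626145604
pump yaw 8.577585823042048 front mid [505.77378906 293.43695017]
button [533.26891069 301.97818345  75.        ]
```

{"fn": "drive_tool", "kwargs": {"motion": [{"gripper": 0, "slide": [0.1, 0, 0], "turn": [0.0483, 0, 0]}, {"gripper": 0, "slide": [0.12, 0, 0], "turn": [0.0483, 0, 0]}, {"gripper": 0, "slide": [0.12, 0, 0], "turn": [0.0484, 0, 0]}, {"gripper": 0, "slide": [0, 0.118, -0.189], "turn": [0, 0, 0]}, {"gripper": 0, "slide": [0, 0.118, -0.189], "turn": [0, 0, 0]}, {"gripper": 0, "slide": [0, 0.118, -0.189], "turn": [0, 0, 0]}, {"gripper": 0, "slide": [0, 0.118, -0.189], "turn": [0, 0, 0]}, {"gripper": 0, "slide": [0, 0.118, -0.189], "turn": [0, 0, 0]}, {"gripper": 0, "slide": [0, 0.118, -0.189], "turn": [0, 0, 0]}, {"gripper": 0, "slide": [0, 0.118, -0.189], "turn": [0, 0, 0]}, {"gripper": 0, "slide": [0, 0.118, -0.189], "turn": [0, 0, 0]}, {"gripper": 0, "slide": [0, 0.0, 0], "turn": [0, 0, 0]}]}}

```text
time: 1.6
tcp_pos: [446.7, -323.6, 162.8]
tool_rot: [[0.001, 0.996, -0.094], [0.003, -0.094, -0.996], [-1.0, 0.001, -0.003]]
ft_force: [-1.1, -0.1, -0.3]
finger_gap: 0.0
```

```bash
python3 - <<'E'
from h import *
s=env.get_state(); im=optics.snapshot("wrist"); cv2.imwrite("pics/w1.png",im)
np.savez("w1.npz",t=s["tcp_pos"],R=s["tool_rot"]); print(s["tcp_pos"])
E
```

```text
[ 446.70738985 -323.64439809  162.84241097]
```

View pics/w1.png

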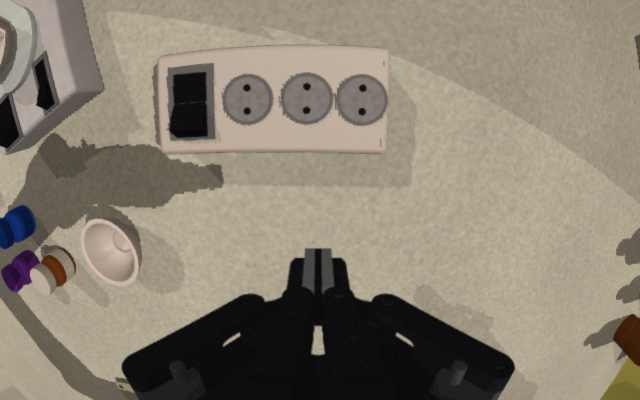

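The wrist view shows the outlet clearly. The rocker's pivot line is at about (190,102), its far edge at (190,72) and its near raised edge at (189,137). The sockets are at (247,99), (306,97) and (361,99).

```bash
python3 - <<'E'
from h import *
w=np.load("w1.npz");t,R=w["t"],w["R"]
for n,uv,z in [("pivot",(190,102),59),("far",(190,72),59),("near",(189,137),71),("s1",(247,99),55),("s2",(306,97),55),("s3",(361,99),55)]:
    print(n,wonz(uv,t,R,z).round(1))
im=cv2.imread("pics/w1.png");cv2.imwrite("pics/w1c.png",cv2.resize(im[40:170,140:400],None,fx=3,fy=3,interpolation=cv2.INTER_CUBIC))
piv=wonz((190,102),t,R,59); a=np.radians(-5.8);x=np.array([np.cos(a),np.sin(a),0])
tgt=piv-14*x; print("target",tgt, "tool slide to target mm", R.T@(np.r_[tgt[:2],t[2]]-t))
E
```

```text
pivot [ 542.  -225.8   59. ]
far [ 567.2 -229.1   59. ]
near [ 513.6 -225.5   71. ]
s1 [ 536.6 -274.3   55. ]
s2 [ 532.3 -322.1   55. ]
s3 [ 527.1 -365.8   55. ]
target [ 528.06023945 -224.38275637   59.        ] tool slide to target mm [   0.34120668   71.66633758 -106.46585974]
```

View pics/w1c.png

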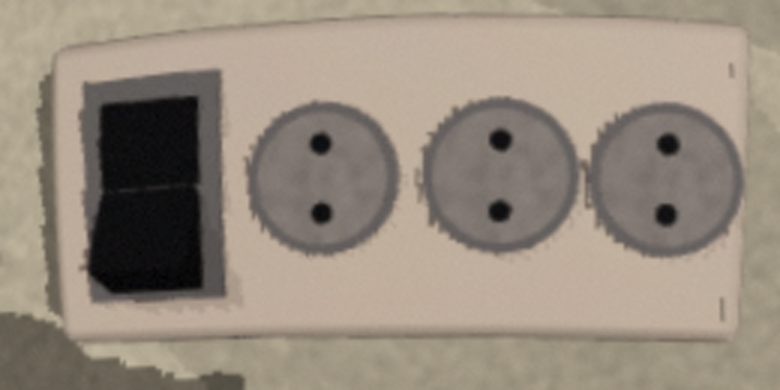

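{"fn": "drive_tool", "kwargs": {"motion": [{"gripper": 0, "slide": [0, 0.089, -0.1325], "turn": [0, 0, 0]}, {"gripper": 0, "slide": [0, 0.089, -0.1325], "turn": [0, 0, 0]}, {"gripper": 0, "slide": [0, 0.089, -0.1325], "turn": [0, 0, 0]}, {"gripper": 0, "slide": [0, 0.089, -0.1325], "turn": [0, 0, 0]}, {"gripper": 0, "slide": [0.1, 0, 0], "turn": [0, 0, 0]}, {"gripper": 0, "slide": [0.13, 0, 0], "turn": [0, 0, 0]}, {"gripper": 0, "slide": [0.13, 0, 0], "turn": [0, 0, 0]}, {"gripper": 0, "slide": [0.04, 0, 0], "turn": [0, 0, 0]}, {"gripper": 0, "slide": [0, 0, 0], "turn": [0, 0, 0]}, {"gripper": 0, "slide": [0, 0, 0], "turn": [0, 0, 0]}]}}

```text
time: 2.9
tcp_pos: [525.9, -230.7, 84.3]
tool_rot: [[0.002, 0.995, -0.102], [-0.001, -0.102, -0.995], [-1.0, 0.002, 0.001]]
ft_force: [0.4, 0.4, 0.9]
finger_gap: -0.001
```

```bash
python3 - <<'E'
from h import *
s=env.get_state(); im=optics.snapshot("wrist"); cv2.imwrite("pics/w2.png",im)
print(s["tcp_pos"],s["ft_force"])
E
```

```text
[ 525.85085256 -230.66233981   84.25886967] [0.39438542 0.35859741 0.89291577]
```

View pics/w2.png

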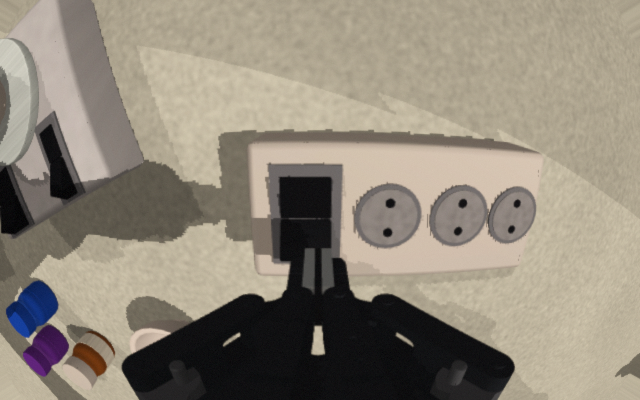

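{"fn": "drive_tool", "kwargs": {"motion": [{"gripper": 0, "slide": [0, 0.007, -0.032], "turn": [0, 0, 0]}, {"gripper": 0, "slide": [0, 0, 0], "turn": [0, 0, 0]}, {"gripper": 0, "slide": [0.04, 0, 0], "turn": [0, 0, 0]}, {"gripper": 0, "slide": [0.03, 0, 0], "turn": [0, 0, 0]}, {"gripper": 0, "slide": [0.025, 0, 0], "turn": [0, 0, 0]}, {"gripper": 0, "slide": [0.015, 0, 0], "turn": [0, 0, 0]}, {"gripper": 0, "slide": [0.01, 0, 0], "turn": [0, 0, 0]}, {"gripper": 0, "slide": [0, 0, 0], "turn": [0, 0, 0]}]}}

```text
time: 3.95
tcp_pos: [527.6, -223.8, 59.3]
tool_rot: [[0.001, 0.995, -0.102], [-0.0, -0.102, -0.995], [-1.0, 0.001, 0.0]]
ft_force: [0.2, 0.1, -1.1]
finger_gap: -0.003
```

{"fn": "drive_tool", "kwargs": {"motion": [{"gripper": 0, "slide": [0.005, 0, 0], "turn": [0, 0, 0]}, {"gripper": 0, "slide": [0, 0, 0], "turn": [0, 0, 0]}]}}

```text
time: 4.2
tcp_pos: [527.8, -223.7, 59.1]
tool_rot: [[0.001, 0.995, -0.102], [-0.0, -0.102, -0.995], [-1.0, 0.001, 0.0]]
ft_force: [-1.2, 0.1, 6.0]
finger_gap: -0.001
```

{"fn": "drive_tool", "kwargs": {"motion": [{"gripper": 0, "slide": [-0.05, 0, 0], "turn": [0, 0, 0]}, {"gripper": 0, "slide": [-0.15, 0, 0], "turn": [0, 0, 0]}, {"gripper": 0, "slide": [-0.2, -0.1, 0], "turn": [0, 0, 0]}, {"gripper": 0, "slide": [-0.05, -0.1, 0], "turn": [0, 0, 0]}, {"gripper": 0, "slide": [0, 0, 0], "turn": [0, 0, 0]}]}}

```text
time: 4.82
tcp_pos: [487.2, -219.9, 149.6]
tool_rot: [[0.001, 0.995, -0.102], [-0.001, -0.102, -0.995], [-1.0, 0.002, 0.0]]
ft_force: [-0.3, 0.1, 0.4]
finger_gap: 0.002
```

```bash
python3 - <<'E'
from h import *
s=env.get_state(); im=optics.snapshot("wrist"); cv2.imwrite("pics/w3.png",im)
print(s["tcp_pos"],s["ft_force"])
E
```

```text
[ 487.23369725 -219.8650236   149.59089252] [-0.27873009  0.14047428  0.42610708]
```

View pics/w3.png

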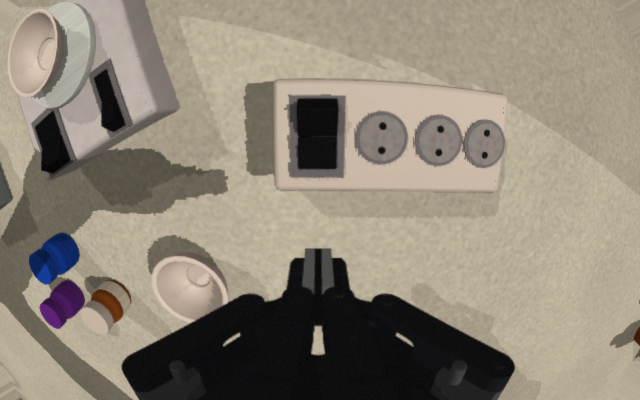

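Compared with w1, the rocker's far flat at (317,117) now stands raised and wider, and the near flat at (316,152) lies level. The force reached 6 N at the stop, so the power is on. Next is the pump.

{"fn": "drive_tool", "kwargs": {"motion": [{"gripper": 0, "slide": [0, -0.025, -0.18], "turn": [0, 0, 0]}, {"gripper": 0, "slide": [0, -0.025, -0.22], "turn": [0, 0, 0]}, {"gripper": 0, "slide": [0, -0.025, -0.24], "turn": [0, 0, 0]}, {"gripper": 0, "slide": [0, -0.025, -0.24], "turn": [0, 0, 0]}, {"gripper": 0, "slide": [0, -0.025, -0.24], "turn": [0, 0, 0]}, {"gripper": 0, "slide": [0, -0.025, -0.24], "turn": [0, 0, 0]}, {"gripper": 0, "slide": [0, -0.025, -0.24], "turn": [0, 0, 0]}, {"gripper": 0, "slide": [0, -0.025, -0.24], "turn": [0, 0, 0]}, {"gripper": 0, "slide": [0, -0.025, -0.24], "turn": [0, 0, 0]}, {"gripper": 0, "slide": [0, -0.025, -0.24], "turn": [0, 0, 0]}, {"gripper": 0, "slide": [0, -0.025, -0.2], "turn": [-0.04, 0, 0]}, {"gripper": 0, "slide": [0, 0, 0], "turn": [-0.04, 0, 0]}]}}

```text
time: 6.38
tcp_pos: [483.4, 293.3, 147.0]
tool_rot: [[-0.0, 0.987, 0.16], [0.002, 0.16, -0.987], [-1.0, 0.0, -0.002]]
ft_force: [0.3, -1.4, -0.4]
finger_gap: 0.002
```

{"fn": "drive_tool", "kwargs": {"motion": [{"gripper": 0, "slide": [0, 0, 0], "turn": [0, 0, 0]}, {"gripper": 0, "slide": [0, 0, 0], "turn": [0, 0, 0]}]}}

```text
time: 6.62
tcp_pos: [484.4, 286.9, 147.8]
tool_rot: [[-0.0, 0.989, 0.146], [-0.001, 0.146, -0.989], [-1.0, -0.0, 0.001]]
ft_force: [0.6, -0.5, -0.1]
finger_gap: 0.004
```

```bash
python3 - <<'E'
from h import *
s=env.get_state(); im=optics.snapshot("wrist"); cv2.imwrite("pics/w4.png",im)
np.savez("w4.npz",t=s["tcp_pos"],R=s["tool_rot"]); print(s["tcp_pos"],s["ft_force"])
E
```

```text
[484.42898858 286.87592105 147.81247024] [ 0.62460981 -0.48896632 -0.05072877]
```

View pics/w4.png

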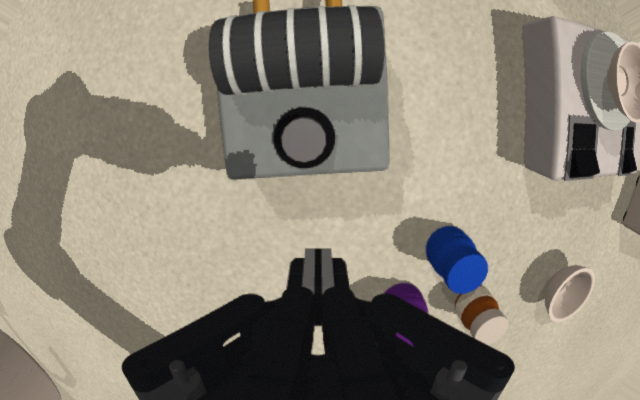

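The pump button is centred at about (304,139). The stirrer's wide rocker is at (583,149), and the blue and purple look-alike jars are at the lower right.

```bash
python3 - <<'E'
from h import *
w=np.load("w4.npz");t,R=w["t"],w["R"]
b=wonz((304,139),t,R,75); print(b, wonz((277,139),t,R,75)-wonz((331,139),t,R,75))
for uv,z in [((229,179),60),((388,169),60),((583,149),64)]: print(wonz(uv,t,R,z))
print("slide mm",R.T@(np.r_[b[:2],t[2]]-t))
E
```

```text
[537.90657862 304.33029573  75.        ] [-5.33491382 37.55939654  0.        ]
[496.67478359 359.65793175  60.        ]
[522.79048937 237.04439515  60.        ]
[581.68221446  37.28230087  64.        ]
slide mm [-2.77450992e-02  5.54531308e+01 -9.45818941e+00]
```

{"fn": "drive_tool", "kwargs": {"motion": [{"gripper": 0, "slide": [0, 0.136, -0.022], "turn": [0, 0, 0]}, {"gripper": 0, "slide": [0, 0.136, -0.022], "turn": [0, 0, 0]}, {"gripper": 0, "slide": [0.1, 0, 0], "turn": [0, 0, 0]}, {"gripper": 0, "slide": [0.13, 0, 0], "turn": [0, 0, 0]}, {"gripper": 0, "slide": [0.07, 0, 0], "turn": [0, 0, 0]}, {"gripper": 0, "slide": [0, 0, 0], "turn": [0, 0, 0]}, {"gripper": 0, "slide": [0, 0, 0], "turn": [0, 0, 0]}]}}

```text
time: 7.55
tcp_pos: [537.3, 304.4, 89.1]
tool_rot: [[0.001, 0.989, 0.149], [0.001, 0.149, -0.989], [-1.0, 0.001, -0.0]]
ft_force: [0.3, -0.1, 0.9]
finger_gap: -0.002
```

```bash
python3 - <<'E'
from h import *
s=env.get_state(); im=optics.snapshot("wrist"); cv2.imwrite("pics/w5.png",im)
np.savez("w5.npz",t=s["tcp_pos"],R=s["tool_rot"]); print(s["tcp_pos"],s["ft_force"])
E
```

```text
[537.27576213 304.36854177  89.13660112] [ 0.3273086  -0.10903166  0.92501814]
```

View pics/w5.png

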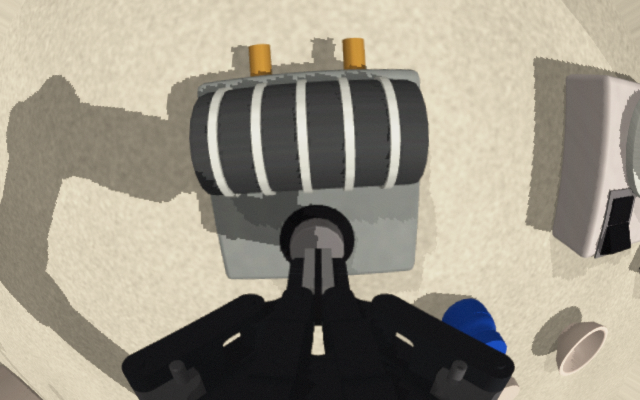

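The tip is in line with the button and the cylinder is well ahead of it, so I'll press down.

{"fn": "drive_tool", "kwargs": {"motion": [{"gripper": 0, "slide": [0.04, 0, 0], "turn": [0, 0, 0]}, {"gripper": 0, "slide": [0.03, 0, 0], "turn": [0, 0, 0]}, {"gripper": 0, "slide": [0.02, 0, 0], "turn": [0, 0, 0]}, {"gripper": 0, "slide": [0.015, 0, 0], "turn": [0, 0, 0]}, {"gripper": 0, "slide": [0.01, 0, 0], "turn": [0, 0, 0]}, {"gripper": 0, "slide": [0, 0, 0], "turn": [0, 0, 0]}, {"gripper": 0, "slide": [0, 0, 0], "turn": [0, 0, 0]}]}}

```text
time: 8.48
tcp_pos: [536.4, 304.0, 65.2]
tool_rot: [[-0.0, 0.989, 0.149], [-0.0, 0.149, -0.989], [-1.0, -0.0, 0.0]]
ft_force: [0.1, -0.4, -0.1]
finger_gap: 0.004
```

{"fn": "drive_tool", "kwargs": {"motion": [{"gripper": 0, "slide": [0.005, 0, 0], "turn": [0, 0, 0]}, {"gripper": 0, "slide": [0, 0, 0], "turn": [0, 0, 0]}]}}

```text
time: 8.72
tcp_pos: [536.5, 304.0, 65.1]
tool_rot: [[-0.0, 0.989, 0.149], [-0.0, 0.149, -0.989], [-1.0, -0.0, -0.0]]
ft_force: [-2.0, -0.5, 6.6]
finger_gap: 0.004
```

{"fn": "drive_tool", "kwargs": {"motion": [{"gripper": 0, "slide": [-0.05, 0, 0], "turn": [0, 0, 0]}, {"gripper": 0, "slide": [-0.15, 0, 0], "turn": [0, 0, 0]}, {"gripper": 0, "slide": [-0.2, -0.12, 0], "turn": [0, 0, 0]}, {"gripper": 0, "slide": [-0.03, -0.15, 0], "turn": [0, 0, 0]}, {"gripper": 0, "slide": [0, 0, 0], "turn": [0, 0, 0]}, {"gripper": 0, "slide": [0, 0, 0], "turn": [0, 0, 0]}]}}

```text
time: 9.48
tcp_pos: [484.0, 296.3, 150.6]
tool_rot: [[0.001, 0.989, 0.149], [0.0, 0.149, -0.989], [-1.0, 0.001, -0.0]]
ft_force: [0.4, 0.4, 0.3]
finger_gap: -0.0
```

```bash
python3 - <<'E'
from h import *
s=env.get_state(); im=optics.snapshot("wrist"); cv2.imwrite("pics/w6.png",im)
np.savez("w6.npz",t=s["tcp_pos"],R=s["tool_rot"]); print(s["tcp_pos"],s["ft_force"])
E
```

```text
[483.95131474 296.32824124 150.57396286] [0.38102104 0.42008973 0.27374936]
```

View pics/w6.png

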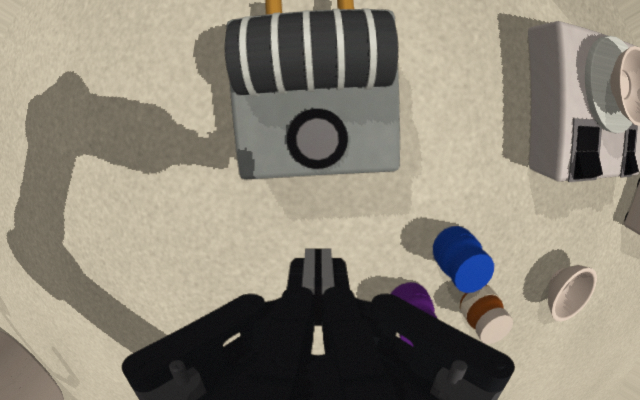

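The button disc at (317,139) now sits down in its black ring, and contact reached z 65.1 with 6.6 N at the stop. Next is the stirrer.

{"fn": "drive_tool", "kwargs": {"motion": [{"gripper": 0, "slide": [0, -0.018, 0.15], "turn": [0, 0, 0]}, {"gripper": 0, "slide": [0, -0.018, 0.21], "turn": [0, 0, 0]}, {"gripper": 0, "slide": [0, -0.018, 0.22], "turn": [0, 0, 0]}, {"gripper": 0, "slide": [0, -0.018, 0.22], "turn": [0, 0, 0]}, {"gripper": 0, "slide": [0, -0.018, 0.22], "turn": [0, 0, 0]}, {"gripper": 0, "slide": [0, -0.018, 0.21], "turn": [0, 0, 0]}, {"gripper": 0, "slide": [0, -0.018, 0.15], "turn": [-0.0275, 0, 0]}, {"gripper": 0, "slide": [0, 0, 0], "turn": [0, 0, 0]}, {"gripper": 0, "slide": [0, 0, 0], "turn": [0, 0, 0]}, {"gripper": 0, "slide": [0, 0, 0], "turn": [0, 0, 0]}]}}

```text
time: 10.78
tcp_pos: [499.6, 20.9, 150.1]
tool_rot: [[-0.0, 0.972, 0.235], [0.001, 0.235, -0.972], [-1.0, 0.0, -0.001]]
ft_force: [0.4, -0.3, 0.0]
finger_gap: -0.005
```

```bash
python3 - <<'E'
from h import *
s=env.get_state(); im=optics.snapshot("wrist"); cv2.imwrite("pics/w7.png",im)
np.savez("w7.npz",t=s["tcp_pos"],R=s["tool_rot"]); print(s["tcp_pos"],s["ft_force"])
E
```

```text
[499.57897737  20.85253788 150.11680011] [ 0.43079388 -0.28273265  0.03130145]
```

View pics/w7.png

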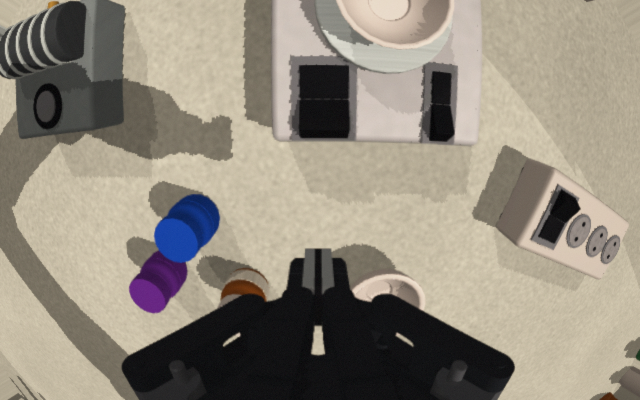

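The wide rocker is seen with its pivot line at (325,98), near edge at y≈136 and far edge at y≈66. The narrow heater rocker is at (441,102), and the mortar and jar are behind the gripper.

```bash
python3 - <<'E'
from h import *
w=np.load("w7.npz");t,R=w["t"],w["R"]
for n,uv,z in [("pivot",(325,98),64),("far",(325,66),64),("near",(325,136),76),("heat",(440,104),64)]:
    p=wonz(uv,t,R,z); print(n,p.round(1),"slide",(R.T@(np.r_[p[:2],t[2]]-t)).round(1))
E
```

```text
pivot [582.7  35.5  64. ] slide [-0.  84.2  5.4]
far [605.8  41.1  64. ] slide [ -0.  108.    5.3]
near [556.6  29.3  76. ] slide [-0.  57.4  5.2]
heat [603.  -50.7  64. ] slide [-0.  83.7 93.9]
```

{"fn": "drive_tool", "kwargs": {"motion": [{"gripper": 0, "slide": [0, 0.1, 0.012], "turn": [0, 0, 0]}, {"gripper": 0, "slide": [0, 0.14, 0.012], "turn": [0, 0, 0]}, {"gripper": 0, "slide": [0, 0.1, 0], "turn": [0, 0, 0]}, {"gripper": 0, "slide": [0.1, 0, 0], "turn": [0, 0, 0]}, {"gripper": 0, "slide": [0.14, 0, 0], "turn": [0, 0, 0]}, {"gripper": 0, "slide": [0.07, 0, 0], "turn": [0, 0, 0]}, {"gripper": 0, "slide": [0, 0, 0], "turn": [0, 0, 0]}, {"gripper": 0, "slide": [0, 0, 0], "turn": [0, 0, 0]}]}}

```text
time: 11.82
tcp_pos: [567.3, 30.9, 89.1]
tool_rot: [[0.001, 0.972, 0.234], [0.0, 0.234, -0.972], [-1.0, 0.001, 0.0]]
ft_force: [0.2, -0.1, 0.1]
finger_gap: 0.001
```

```bash
python3 - <<'E'
from h import *
s=env.get_state(); im=optics.snapshot("wrist"); cv2.imwrite("pics/w8.png",im)
w=np.load("w7.npz");print(s["tcp_pos"],s["ft_force"], w["R"].T@(s["tcp_pos"]-w["t"]))
E
```

```text
[567.29276085  30.8721408   89.07258524] [ 0.22383044 -0.05411306  0.10312495] [61.04157797 68.16879562  6.23587578]
```

View pics/w8.png

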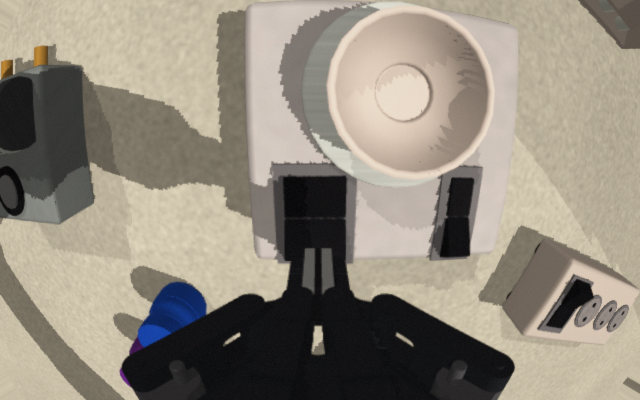

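The tip is centred on the wide rocker at about (316,218 pivot) and clear of the dish. I'll press.

{"fn": "drive_tool", "kwargs": {"motion": [{"gripper": 0, "slide": [0.04, 0, 0], "turn": [0, 0, 0]}, {"gripper": 0, "slide": [0.03, 0, 0], "turn": [0, 0, 0]}, {"gripper": 0, "slide": [0.025, 0, 0], "turn": [0, 0, 0]}, {"gripper": 0, "slide": [0.015, 0, 0], "turn": [0, 0, 0]}, {"gripper": 0, "slide": [0.01, 0, 0], "turn": [0, 0, 0]}, {"gripper": 0, "slide": [0, 0, 0], "turn": [0, 0, 0]}, {"gripper": 0, "slide": [0.006, 0, 0], "turn": [0, 0, 0]}, {"gripper": 0, "slide": [0, 0, 0], "turn": [0, 0, 0]}]}}

```text
time: 12.88
tcp_pos: [567.3, 30.8, 64.0]
tool_rot: [[0.001, 0.972, 0.234], [0.0, 0.234, -0.972], [-1.0, 0.001, 0.0]]
ft_force: [-1.6, -0.5, 8.4]
finger_gap: 0.003
```

{"fn": "drive_tool", "kwargs": {"motion": [{"gripper": 0, "slide": [-0.05, 0, 0], "turn": [0, 0, 0]}, {"gripper": 0, "slide": [-0.15, 0, 0], "turn": [0, 0, 0]}, {"gripper": 0, "slide": [-0.22, -0.1, 0], "turn": [0, 0, 0]}, {"gripper": 0, "slide": [-0.1, -0.15, 0], "turn": [0, 0, 0]}, {"gripper": 0, "slide": [-0.1, -0.1, 0], "turn": [0, 0, 0]}, {"gripper": 0, "slide": [0, 0, 0], "turn": [0, 0, 0]}, {"gripper": 0, "slide": [0, 0, 0], "turn": [0, 0, 0]}]}}

```text
time: 13.75
tcp_pos: [499.5, 14.7, 187.1]
tool_rot: [[0.001, 0.972, 0.234], [0.0, 0.234, -0.972], [-1.0, 0.001, 0.0]]
ft_force: [0.6, -0.3, 0.1]
finger_gap: -0.0
```

```bash
python3 - <<'E'
from h import *
s=env.get_state(); im=optics.snapshot("wrist"); cv2.imwrite("pics/w9.png",im)
print(s["tcp_pos"],s["ft_force"])
a=np.vstack([cv2.resize(im[40:150,250:500],None,fx=3,fy=3,interpolation=cv2.INTER_CUBIC)]);cv2.imwrite("pics/w9c.png",a)
E
```

```text
[499.4694119   14.67230064 187.11647069] [ 0.60720899 -0.25689845  0.12169956]
```

View pics/w9.png

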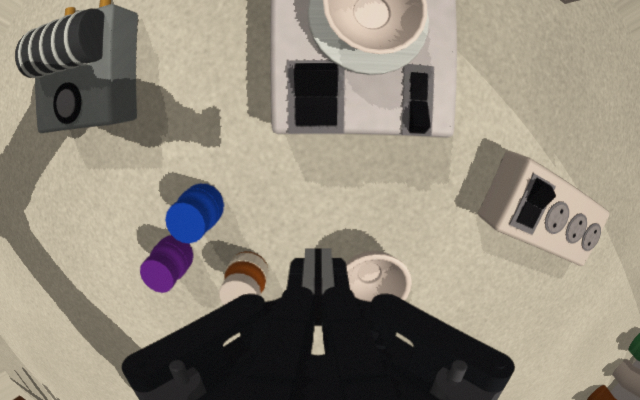

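View pics/w9c.png

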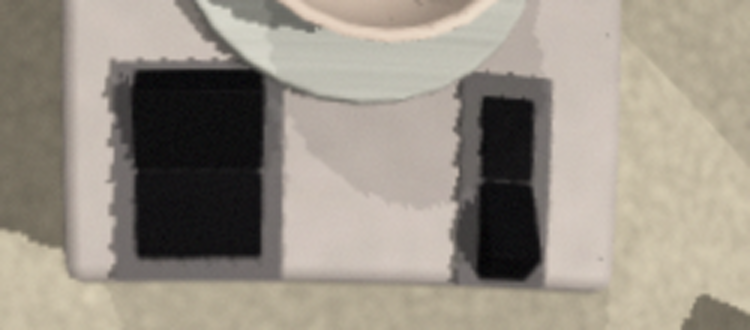

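The wide rocker's far flat is now up and its near flat level (on), and the heater's near flat is still raised (off). The gripper is at z 187, clear of everything. I'll hand in.

```bash
python3 - <<'E'
from h import *
print(env.get_state()["qd"].round(2)); print(env.job_done())
E
```

```text
[ 0.01  0.62 -0.06  0.14  0.16  0.16  0.02]
the job is handed in; nothing more can be done
None
```

I pressed the three switches in the order asked with closed fingertips, and handed the job in at about 14 s.

| Switch | Tip height at the stop (expected) | Force at the stop |
|---|---|---|
| Power block rocker | 59.1 mm (59) | 6 N |
| Pump button | 65.1 mm (65) | 6.6 N |
| Stirrer wide rocker | 64.0 mm (64) | 8.4 N |

- **Switches:** The wrist pictures after each rocker press showed the near flat level and the far flat raised. The pump picture alone was less telling, so I rely mainly on the contact height and force there.
- **Heater:** The narrow rocker still had its near flat raised in the last picture, so it is off.
- **Dish, mortar and jar:** The arm didn't touch them and they looked in place. I didn't measure their positions again at the end.
- **Finish:** The gripper stood clear at z 187 mm, with force readings under 1 N.
- **Disagreement:** The overhead and wrist cameras differed by up to 5 mm on the switch positions. I used values in between or near the wrist's.

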